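# Open the filter pot: bayonet lid off and onto the mat

### The job

The filter in the dust extractor's grey pot is to be changed, so open it: turn the aluminium bayonet lid anticlockwise (seen from above; it has two wings on top to push against, as the black knob only swivels) until its lugs have come out from under the claws and stand in the slots. Then lift the lid free and lay it gently, flat and knob up, wholly on the black rubber mat, and let go. Leave the samples and other things on the bench where they are.

Things in the scene. Friction and masses are not known exactly. Their poses are not given: they have to be found in the camera images.
- pot: Round grey steel filter pot, bolted to the bench. Sizes here and below in mm. Origin: centre of its underside, z up. Foot diameter 176, body 126, collar 172. Rim top 120 above the bench, bore 112. On the rim stand three claws, 70 degrees long each, hooked inwards to radius 63; lip underside at 129, top at 135. A closed spigot sticks out to radius 110 at height 57, 40 degrees anticlockwise from the x axis.
- slot_a (a point): Middle of one of three open slots between the claws: on the pot's x axis at radius 68, rim height (120). Slots are 50 degrees wide, at 0, 120, 240 degrees from the pot's x axis. The clockwise end of each claw is closed by a web, so a lid turned anticlockwise stops by itself against the webs, about 11 degrees past the slots' middles, with its lugs still in the slots and free to lift.
- lid: Loose aluminium bayonet lid, 0.3 to 0.5 kg, seated on the rim at the start with its lugs under the claws. Origin: centre of the underside of its plug, z up; 106 above the pot's origin when seated. Plug diameter 108, 14 deep, 2 loose in the bore; plate diameter 121, 14 to 21 above the origin. The collar is greased: turning takes a few newtons at a wing, no spring or latch. On the mat it rests on its plug.
- lug_a (a point): Middle of the top of one of the lid's three flat lugs: on the lid's x axis, 65 from the axis, 20 above the lid's origin. Lugs 32 wide, 6 thick, out to radius 73, at 0, 120, 240 degrees. At the start lug_a is 42 to 74 degrees clockwise of slot_a. The lid lifts out when lug_a is within about 10 degrees of slot_a, or at the stop just past it.
- wing_a (a point): Middle of the top edge of one of two upright wings on the lid, for pushing: on the lid's +x axis, 42 from the axis, 45.5 above the lid's origin. Each wing is a radial rib 31 to 53 from the axis, 8 thick, standing 24.5 above the plate.
- wing_b (a point): The same point of the other wing, on the lid's -x axis.
- knob_mid (a point): Middle of the head of the black knob on the lid's axis, 57.5 above the lid's origin. Head diameter 36, from 43 to 72 above the lid's origin; stem diameter 18. It swivels freely, so it serves to lift the lid but cannot turn it.
- mat: Square black rubber mat, 240 x 240 x 4, fixed flat on the bench, empty. Origin: centre of its underside; x and y along its sides.
- endgrain: Bystander: chequered end-grain wood sample, 90 x 90 x 16. Origin: centre of its underside.
- slate: Bystander: dark slate sample tile, 75 x 75 x 10. Origin: centre of its underside.
- terrazzo: Bystander: speckled terrazzo sample slab, 110 x 90 x 12, under the white slab. Origin: centre of its underside.
- whiteslab: Bystander: white slab sample, 80 x 60 x 14, lying on the terrazzo. Origin: centre of its underside.
- samplecase: Bystander: flat blue sample case, 160 x 85 x 20. Origin: centre of its underside.
- gluebottle: Bystander: upright white glue bottle, diameter 36, 105 high, near the pot. Origin: centre of its underside.
- tapeholder: Bystander: small red tape holder, 90 x 22 x 51 high. Origin: centre of its underside.
Mind the look-alikes: they are no part of the job. What is shaped like the lid but green is not meant.

How it is judged:
By the outcome, as a careful person would: the job done as asked, in the order asked, and still so for the second after the job is handed in, with the robot touching nothing.
It also fails if it takes over 56 s, if anything falls off the work surface, if the arm or the gripper's body presses on something with over 40 N, if the wrist force passes 120 N, or if a joint passes its speed limit or range.

### The arm

A 7-joint arm with a two-finger parallel gripper is mounted at the origin on the work surface. World frame = base frame: x ahead of the robot, y to its left, z up, the work surface at z = 0. Lengths are in m, angles in rad, forces in N, time in s.
With the tool pointing down it reaches from about 0.425 to 0.95 m from the base axis. Payload 16.7 kg.
Tool frame: the origin (TCP) lies between the finger pads; the fingertips stand 25 mm ahead of it and the grasp point (between the pads) lies 6 mm ahead of it (robot.tcp_to_tips is the distance from the TCP to the fingertips, in m); z points along the fingers, y is the line along which they close (so a half turn about z gives the same grasp; the last joint's range is limited). The gripper opens to 94 mm and grips with 3 to 60 N. Pads are 16 mm wide; open, the fingers measure 119 mm over their backs; the gripper's body (75 mm by 177 mm) begins 78 mm behind the grasp point.
Start: joints at [1.125, 0.426, 0.074, 1.606, -0.034, 1.111, -0.067], TCP at [0.197, -0.645, 0.23] pointing down, gripper open.
Joint ranges: [-2.85, 2.85], [-0.5, 2.14], [-1.23, 1.37], [0.21, 2.46], [-1.02, 4.16], [0.16, 2.05], [-2.73, 2.73]. Speed limits (rad/s): [1.89, 1.89, 2.39, 2.39, 3.01, 3.01, 3.01].

### API

Orientations are given as [roll, pitch, yaw] about the fixed x, y, z axes, in that order (R = Rz(yaw) Ry(pitch) Rx(roll)).
In Python, from workcell import robot, cams gives the robot as it stands.
- The arm moves only by the tool jog_arm, never from a script. Its argument "rows" is a list that holds one entry, the list of rows, each a list of 7 numbers: the closure in counts, from 0 (fully open) to 255 (shut), then the shift along the tool's x, y, z in m, then the turn, a rotation vector about the tool's x, y, z in degrees. A call has exactly 8 rows; each row shifts and turns the commanded pose from where the row before left it, along the tool's axes as they then stand; what a row does not reach is not made up. A row lasts 1/8 s, in which the tool goes at most 62.5 mm and 10.7 degrees, less where a joint would pass 70% of its speed; a pose out of reach is approached as far as the arm can. A call is refused whole if a number of a shift passes 0.0625 or a number of a turn 10.7, either way. A call with a gripper value outside its range is refused whole. The fingers move at their own pace and stop on an object; the grip force is fixed at half the most. Time passes only in rows, so rows that do not move let the fingers close, or fill a call up. It gives the time, the measured TCP pose, the force, the opening and the grip force at its end, in the units of the state.
- robot.read_state(): the state, without advancing time (a new reading comes with each control period).
- cams.get_image(name): name is "scene" or "top" or "wrist"; returns a dict with "frame" (420x560x3 uint8, blue, green, red), "K" (3x3 intrinsics, pixels), "rvec" (rotation vector, rad) and "tvec" (3), from world to camera coordinates, as OpenCV has them. Camera axes: x right, y down, z forward; pixel columns grow to the right and rows downward; lengths in m; the calibration is good to about 2 mm. A picture is of the moment at which its call begins. There is no depth.
- robot.hand_in(): hands the job in; it is judged then, once.
Trained networks look in the newest picture that a camera, given by its name, has taken for a name from the list of things; names that differ only in an ending like _2 or _b are one class to them, and where a whole thing is asked for, a point or a joint stands for the part that bears it (a point fixed in the world has none). Each returns a list of dicts, best first, with "score" (0 to 1); they miss things now and then, are a little off and sometimes report something else, mostly with a low value. They report only what shows in the picture. A call takes as long as a camera call. They do not tell look-alikes from the thing itself.
- cams.outline_of(camera, name): "pixels" (420x560 bool, what is visible of it).
- cams.place_of(camera, name): "position" ([x, y, z] in m, in world coordinates, good to about 4 mm: a listed point, or the origin of a listed thing).
The state is a dict: "clock": time; "qpos": joint angles; "qd": joint speeds; "joint_efforts": joint torques, N m; "ee_pos": TCP position; "ee_rot": TCP orientation; "wrist_force": force on the tool from outside, world axes, zero at the start; "moment": the same for the moment, N m; "finger_gap": finger opening in m; "grip_force": force on a finger pad.
Only numpy, scipy, OpenCV 4.12 (cv2) and the standard library are available. Lean on these libraries where they do the work, as an engineer would, in place of code of your own. Each camera call takes 0.05 s, during which the arm holds its last target. There are 200 camera calls.

## Working session

There is one attempt and no reset: what is moved stays moved. The work goes in short steps, Python scripts to look and compute and a tool call to move; the robot and the scene stay as the last step left them, time stands still between calls to the robot, and variables do not carry over. Pictures are saved under pics/ and viewed, at most 10 in all, crops included, and the job is handed in when it is done.

Besides the shell and the picture viewer there is one more tool, called after "Request:" in YAML: its name, and indented under it one key for each argument. jog_arm: Moves the arm, as the interface text tells. Its arguments: {"type":"object","properties":{"rows":{"type":"array","items":{"type":"array","items":{"type":"array","items":{"type":"number"}}}}},"required":["rows"]}

```bash
mkdir -p pics
python3 - <<'E'
from workcell import robot, cams
import cv2, numpy as np
ims=[cams.get_image(n)['frame'] for n in('scene','top')]
cv2.imwrite('pics/s.png',ims[0]);cv2.imwrite('pics/t.png',ims[1])
for c in('scene','top'):
  for n in('pot','slot_a','lid','lug_a','wing_a','knob_mid','mat','gluebottle','samplecase','tapeholder'):
    print(c,n,[(np.round(d['position'],3).tolist(),round(d['score'],2)) for d in cams.place_of(c,n)][:4])
s=robot.read_state();print(s['clock'],s['ee_pos'],s['ee_rot'],s['finger_gap'])
E
```

```text
scene pot [([0.509, 0.156, -0.001], 0.69), ([0.456, -0.5, 0.001], 0.22)]
scene slot_a [([0.578, 0.167, 0.118], 0.93)]
scene lid [([0.332, 0.377, 0.0], 0.83), ([0.51, 0.157, 0.106], 0.8)]
scene lug_a [([0.338, 0.31, 0.021], 0.69), ([0.56, 0.112, 0.125], 0.57)]
scene wing_a [([0.542, 0.131, 0.151], 0.73), ([0.335, 0.335, 0.046], 0.63), ([0.475, 0.183, 0.154], 0.59), ([0.331, 0.417, 0.045], 0.58)]
scene knob_mid [([0.332, 0.381, 0.056], 0.8), ([0.726, -0.253, 0.001], 0.75), ([0.508, 0.155, 0.164], 0.62)]
scene mat [([0.541, -0.227, 0.001], 0.68)]
scene gluebottle [([0.646, 0.114, -0.0], 0.57)]
scene samplecase [([0.448, -0.497, -0.0], 0.97)]
scene tapeholder [([0.541, 0.129, 0.153], 0.45), ([0.362, 0.136, 0.0], 0.43)]
top pot [([0.727, -0.25, 0.004], 0.55)]
top slot_a [([0.574, 0.167, 0.119], 0.79)]
top lid [([0.332, 0.381, 0.0], 0.89), ([0.509, 0.155, 0.11], 0.73), ([0.54, 0.131, 0.148], 0.62), ([0.475, 0.18, 0.15], 0.46)]
top lug_a [([0.34, 0.306, 0.02], 0.83), ([0.558, 0.116, 0.126], 0.81)]
top wing_a [([0.477, 0.18, 0.149], 0.86), ([0.339, 0.332, 0.042], 0.84), ([0.332, 0.419, 0.044], 0.69), ([0.544, 0.127, 0.148], 0.66)]
top knob_mid [([0.509, 0.155, 0.167], 0.91), ([0.33, 0.376, 0.053], 0.64)]
top mat [([0.544, -0.226, -0.002], 0.84), ([0.509, 0.154, 0.163], 0.16)]
top gluebottle [([0.646, 0.114, -0.0], 0.52)]
top samplecase [([0.453, -0.501, -0.001], 0.62)]
top tapeholder [([0.36, 0.134, -0.001], 0.71)]
1.1 [ 0.19738239 -0.64545697  0.23045556] [-3.14153457e+00 -3.65433130e-05  2.96741568e-01] 0.09442287727174255
```

View pics/s.png

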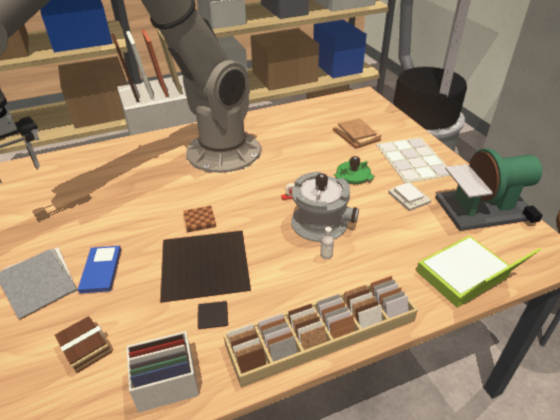

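View pics/t.png

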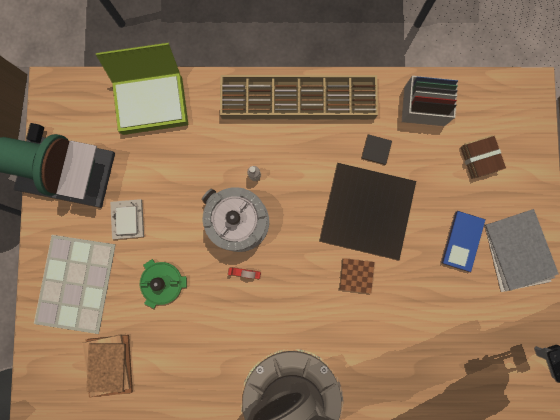

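The scene picture shows the pot with the aluminium lid at about (320,200), the green look-alike at (354,172) and the mat at (205,265). In the top picture the pot is at (235,218) and the mat at (368,211). The networks agree: pot at (0.509, 0.155), lid at about -38°, slot_a at about +10°, so the lid needs about 48° of turn. I plan to straddle the knob with part-closed fingers and push both wings.

Request:
jog_arm:
  rows:
    - [[56,0.047,-0.024,-0.009,0,0,0],[56,0.047,-0.024,-0.009,0,0,0],[56,0.047,-0.024,-0.009,0,0,0],[56,0.047,-0.024,-0.009,0,0,0],[56,0.047,-0.024,-0.009,0,0,0],[56,0.047,-0.024,-0.009,0,0,0],[56,0.047,-0.024,-0.009,0,0,0],[56,0.047,-0.024,-0.009,0,0,0]]

```text
clock: 2.1
ee_pos: [0.5019, -0.3506, 0.303]
ee_rot: [3.141, -0.0, 0.297]
wrist_force: [0.9, -1.0, -0.9]
finger_gap: 0.0732
grip_force: 0.0
```

Request:
jog_arm:
  rows:
    - [[56,0.018,-0.056,0,0,0,0],[56,0.018,-0.056,0,0,0,0],[56,0.018,-0.056,0,0,0,0],[56,0.018,-0.056,0,0,0,0],[56,0.018,-0.056,0,0,0,0],[56,0.018,-0.056,0,0,0,0],[56,0.018,-0.056,0,0,0,0],[56,0.018,-0.056,0,0,0,0]]

```text
clock: 3.1
ee_pos: [0.5073, 0.1204, 0.3029]
ee_rot: [3.141, -0.001, 0.296]
wrist_force: [1.1, -0.2, 0.4]
finger_gap: 0.0731
grip_force: 0.0
```

```bash
cat > h.py <<'E'
from workcell import robot, cams
import cv2, numpy as np
def look(c,names,save=None):
    f=cams.get_image(c)
    if save: cv2.imwrite('pics/'+save,f['frame'])
    for n in names: print(c,n,[(np.round(d['position'],4).tolist(),round(d['score'],2)) for d in cams.place_of(c,n)][:4])
def st():
    s=robot.read_state();print(s['clock'],s['ee_pos'],np.degrees(s['ee_rot']),s['wrist_force'],s['qpos'])
def to_tool(target):
    s=robot.read_state();from scipy.spatial.transform import Rotation as R
    print('tool shift',np.round(R.from_euler('xyz',s['ee_rot']).inv().apply(np.array(target)-s['ee_pos']),4))
E
python3 - <<'E'
from h import *
look('wrist',['knob_mid','wing_a','lug_a','slot_a','lid','pot'],'w1.png')
st();to_tool([.509,.155,.3])
E
```

```text
wrist knob_mid [([0.337, 0.377, 0.057], 0.73), ([0.5082, 0.1554, 0.1632], 0.7)]
wrist wing_a [([0.335, 0.3356, 0.0458], 0.93), ([0.5447, 0.1297, 0.1563], 0.84), ([0.4798, 0.1792, 0.1508], 0.74)]
wrist lug_a [([0.338, 0.31, 0.0198], 0.95), ([0.5614, 0.1123, 0.1263], 0.59), ([0.5441, -0.2269, -0.0009], 0.3)]
wrist slot_a [([0.5762, 0.1653, 0.1218], 0.91)]
wrist lid [([0.3324, 0.3754, -0.001], 0.85), ([0.5099, 0.1537, 0.107], 0.76)]
wrist pot []
3.45 [0.5076659  0.11728471 0.30249539] [1.79978357e+02 5.54032451e-03 1.68970544e+01] [ 0.50619249 -0.7645954  -1.28329188] [ 0.05371929  0.14051443 -0.44545382  1.83530209  0.06570211  1.18022611
 -1.68883502]
tool shift [ 0.0122 -0.0357  0.0025]
```

View pics/w1.png

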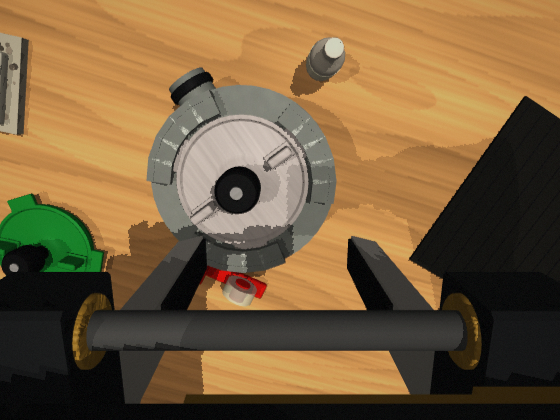

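The wrist view shows the lid at (237,188), with its wings along (280,157)–(203,208), well clear of the fingers' line. I'll centre the tool and go down.

Request:
jog_arm:
  rows:
    - [[56,0.006,-0.018,0,0,0,0],[56,0.006,-0.018,0,0,0,0],[56,0,0,0.028,0,0,0],[56,0,0,0.028,0,0,0],[56,0,0,0.028,0,0,0],[56,0,0,0.028,0,0,0],[56,0,0,0.027,0,0,0],[56,0,0,0,0,0,0]]

```text
clock: 4.45
ee_pos: [0.5077, 0.155, 0.1622]
ee_rot: [3.141, 0.003, 0.295]
wrist_force: [0.4, -0.2, 1.2]
finger_gap: 0.0734
grip_force: 0.0
```

Request:
jog_arm:
  rows:
    - [[56,0,0,0,0,0,-7],[56,0,0,0,0,0,-7],[56,0,0,0,0,0,-7],[56,0,0,0,0,0,-7],[56,0,0,0,0,0,-7],[56,0,0,0,0,0,-7],[56,0,0,0,0,0,-7],[56,0,0,0,0,0,0]]

```text
clock: 5.45
ee_pos: [0.5092, 0.156, 0.1647]
ee_rot: [3.14, -0.001, 1.15]
wrist_force: [0.7, -0.0, 0.3]
finger_gap: 0.0732
grip_force: 0.0
```

Run:
```python
from h import *
look('wrist',['wing_a','lug_a','slot_a'],'w2.png')
look('top',['wing_a','lug_a']);st()
print(robot.read_state()['moment'])
```

```text
wrist wing_a [([0.554, 0.1521, 0.1519], 0.83), ([0.472, 0.159, 0.1536], 0.79)]
wrist lug_a [([0.5753, 0.152, 0.1289], 0.68)]
wrist slot_a [([0.5769, 0.1711, 0.1205], 0.66)]
top wing_a [([0.331, 0.413, 0.0438], 0.78), ([0.3397, 0.334, 0.044], 0.6), ([0.3506, -0.1881, 0.0031], 0.55)]
top lug_a [([0.3396, 0.3075, 0.0222], 0.86)]
5.8 [0.50855045 0.15644866 0.16366763] [1.79985644e+02 4.22940370e-03 6.59446391e+01] [-0.3230331  -0.48255919  1.44242339] [ 0.10003449  0.3286114  -0.6172081   1.96167026  0.23686874  0.92229646
 -1.05607422]
[-0.27190548 -0.10701381 -0.0528086 ]
```

View pics/w2.png

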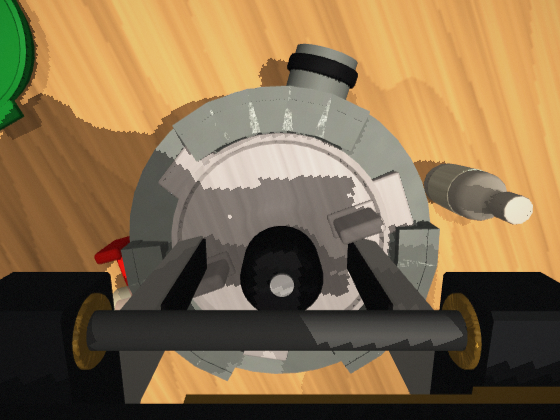

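The lid has turned to about -4°; one lug, at (390,195), is coming into the slot. It needs about 16° more.

Request:
jog_arm:
  rows:
    - [[56,0,0,0,0,0,-5],[56,0,0,0,0,0,-5],[56,0,0,0,0,0,-4],[56,0,0,0,0,0,-2],[56,0,0,0,0,0,0],[56,0,0,0,0,0,0],[56,0,0,0,0,0,3],[56,0,0,0,0,0,5]]

```text
clock: 6.8
ee_pos: [0.5084, 0.1569, 0.1635]
ee_rot: [-3.141, -0.001, 1.289]
wrist_force: [0.1, 0.8, -0.5]
finger_gap: 0.0736
grip_force: 0.0
```

Run:
```python
from h import *
look('wrist',['wing_a','lug_a','slot_a'],'w3.png')
look('scene',['wing_a','lug_a','slot_a','knob_mid','lid']);st();to_tool([.509,.155,.158])
```

```text
wrist wing_a [([0.5535, 0.1646, 0.152], 0.97), ([0.474, 0.1484, 0.1544], 0.84), ([0.5735, 0.17, 0.125], 0.48)]
wrist lug_a [([0.5734, 0.1712, 0.1269], 0.92), ([0.36, 0.1366, -0.001], 0.26)]
wrist slot_a [([0.5764, 0.1664, 0.119], 0.71)]
scene wing_a [([0.551, 0.168, 0.1547], 0.92), ([0.3281, 0.4171, 0.0465], 0.91), ([0.3333, 0.3341, 0.0451], 0.86), ([0.4706, 0.1518, 0.1528], 0.76)]
scene lug_a [([0.3374, 0.3062, 0.0201], 0.61), ([0.571, 0.1685, 0.1224], 0.6)]
scene slot_a [([0.5755, 0.1667, 0.1161], 0.6), ([0.4527, -0.5, 0.0042], 0.45)]
scene knob_mid [([0.5127, 0.1553, 0.1638], 0.93), ([0.3327, 0.3782, 0.0566], 0.68), ([0.5396, -0.2252, 0.0013], 0.63)]
scene lid [([0.3326, 0.3773, 0.0014], 0.85), ([0.5089, 0.1549, 0.1034], 0.63)]
7.3 [0.50845213 0.15655341 0.16348039] [-1.79995314e+02 -5.32491036e-03  7.40284254e+01] [0.38572086 0.27946276 0.60863897] [ 0.12212234  0.33417199 -0.64458646  1.96066373  0.24912574  0.92533936
 -0.92598119]
tool shift [-0.0013  0.001   0.0055]
```

View pics/w3.png

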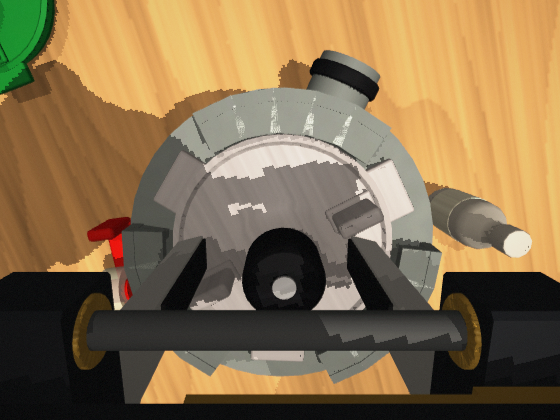

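All three lugs, at (390,190), (180,180) and (277,353), stand in the slots; the lid is at about 12° and the slot at about 10°. Next I grip the knob.

Request:
jog_arm:
  rows:
    - [[56,-0.001,0.001,-0.005,0,0,0],[255,0,0,0,0,0,0],[255,0,0,0,0,0,0],[255,0,0,0,0,0,0],[255,0,0,0,0,0,0],[255,0,0,0,0,0,0],[255,0,0,0,0,0,0],[255,0,0,0,0,0,0]]

```text
clock: 8.3
ee_pos: [0.5092, 0.1552, 0.1685]
ee_rot: [3.142, 0.0, 1.291]
wrist_force: [1.3, -1.5, -0.4]
finger_gap: 0.0356
grip_force: 30.0
```

Gripped. I'll lift slowly and watch the force.

Request:
jog_arm:
  rows:
    - [[255,0,0,-0.004,0,0,0],[255,0,0,-0.004,0,0,0],[255,0,0,-0.005,0,0,0],[255,0,0,-0.005,0,0,0],[255,0,0,-0.006,0,0,0],[255,0,0,-0.006,0,0,0],[255,0,0,-0.006,0,0,0],[255,0,0,0,0,0,0]]

```text
clock: 9.3
ee_pos: [0.5094, 0.1554, 0.205]
ee_rot: [3.141, -0.0, 1.292]
wrist_force: [-0.3, 0.5, -5.3]
finger_gap: 0.0354
grip_force: 30.0
```

Request:
jog_arm:
  rows:
    - [[255,0,0,-0.02,0,0,0],[255,0,0,-0.025,0,0,0],[255,0,0,-0.025,0,0,0],[255,0,0,-0.015,0,0,0],[255,-0.02,0.008,0,0,0,0],[255,-0.034,0.013,0,0,0,0],[255,-0.034,0.013,0,0,0,0],[255,-0.034,0.013,0,0,0,0]]

```text
clock: 10.3
ee_pos: [0.5205, 0.0239, 0.2891]
ee_rot: [-3.141, 0.0, 1.292]
wrist_force: [0.8, 0.0, -4.9]
finger_gap: 0.0354
grip_force: 30.0
```

Request:
jog_arm:
  rows:
    - [[255,-0.034,0.013,0,0,0,0],[255,-0.034,0.013,0,0,0,0],[255,-0.034,0.013,0,0,0,0],[255,-0.034,0.013,0,0,0,0],[255,-0.034,0.013,0,0,0,0],[255,-0.034,0.013,0,0,0,0],[255,-0.02,0.008,0,0,0,0],[255,0,0,0,0,0,0]]

```text
clock: 11.3
ee_pos: [0.5414, -0.2152, 0.2889]
ee_rot: [-3.141, -0.0, 1.29]
wrist_force: [-0.6, 0.4, -4.6]
finger_gap: 0.0356
grip_force: 30.0
```

Run:
```python
from h import *
look('scene',['mat','lid','knob_mid','lug_a'],'s2.png')
look('wrist',['mat','knob_mid']);st();to_tool([.543,-.2265,.1])
```

```text
scene mat [([0.5394, -0.2239, 0.001], 0.68), ([0.5799, -0.2045, 0.2694], 0.56), ([0.498, -0.2198, 0.2749], 0.56)]
scene lid [([0.5427, -0.2132, 0.2253], 0.78), ([0.332, 0.3788, -0.0019], 0.61), ([0.5388, -0.2258, 0.0034], 0.24)]
scene knob_mid [([0.5406, -0.214, 0.2852], 0.96), ([0.3312, 0.3778, 0.0583], 0.84)]
scene lug_a [([0.6023, -0.2053, 0.2478], 0.75), ([0.3386, 0.3085, 0.0198], 0.68)]
wrist mat []
wrist knob_mid [([0.54, -0.2113, 0.2884], 0.97)]
11.7 [ 0.54172295 -0.21334169  0.28961518] [ 1.79992706e+02 -2.25680210e-03  7.40507368e+01] [-0.06122979 -0.81441235 -5.19117393] [ 0.62562223  0.25710805 -0.43436142  1.72632303  0.1158042   1.18335832
 -0.11839237]
tool shift [-0.0123  0.0048  0.1896]
```

View pics/s2.png

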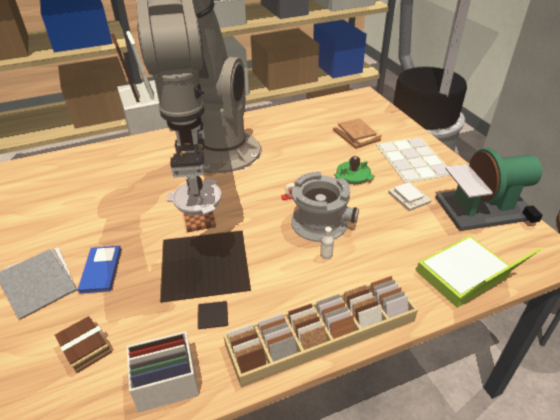

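The lid hangs level at (197,195) and the pot is open at (320,190). I'll shift slightly to the mat's centre and lower.

Request:
jog_arm:
  rows:
    - [[255,-0.012,0.004,0.02,0,0,0],[255,0,0,0.035,0,0,0],[255,0,0,0.035,0,0,0],[255,0,0,0.035,0,0,0],[255,0,0,0.035,0,0,0],[255,0,0,0.03,0,0,0],[255,0,0,0.015,0,0,0],[255,0,0,0,0,0,0]]

```text
clock: 12.7
ee_pos: [0.5415, -0.2267, 0.0834]
ee_rot: [-3.14, -0.0, 1.291]
wrist_force: [-0.0, 0.6, -4.6]
finger_gap: 0.0354
grip_force: 30.0
```

Request:
jog_arm:
  rows:
    - [[255,0,0,0.003,0,0,0],[255,0,0,0.003,0,0,0],[255,0,0,0.003,0,0,0],[255,0,0,0.002,0,0,0],[255,0,0,0.002,0,0,0],[255,0,0,0.001,0,0,0],[255,0,0,0.001,0,0,0],[255,0,0,0,0,0,0]]

```text
clock: 13.7
ee_pos: [0.5422, -0.2266, 0.0694]
ee_rot: [-3.142, -0.0, 1.292]
wrist_force: [0.0, -0.6, -4.6]
finger_gap: 0.0355
grip_force: 30.0
```

Request:
jog_arm:
  rows:
    - [[255,0,0,0.001,0,0,0],[255,0,0,0.0005,0,0,0],[255,0,0,0.0005,0,0,0],[255,0,0,0.0005,0,0,0],[255,0,0,0.0005,0,0,0],[255,0,0,0,0,0,0],[255,0,0,0,0,0,0],[255,0,0,0,0,0,0]]

```text
clock: 14.7
ee_pos: [0.5422, -0.2266, 0.0665]
ee_rot: [3.142, -0.0, 1.292]
wrist_force: [-0.2, -0.5, -2.5]
finger_gap: 0.0353
grip_force: 30.0
```

Request:
jog_arm:
  rows:
    - [[255,0,0,0.0005,0,0,0],[255,0,0,0,0,0,0],[120,0,0,0,0,0,0],[120,0,0,0,0,0,0],[120,0,0,0,0,0,0],[120,0,0,0,0,0,0],[120,0,0,-0.005,0,0,0],[120,0,0,-0.01,0,0,0]]

```text
clock: 15.7
ee_pos: [0.542, -0.2265, 0.0813]
ee_rot: [-3.141, -0.0, 1.292]
wrist_force: [-1.1, 0.1, -0.2]
finger_gap: 0.0499
grip_force: 0.0
```

Request:
jog_arm:
  rows:
    - [[120,0,0,-0.02,0,0,0],[120,0,0,-0.03,0,0,0],[120,0,0,-0.03,0,0,0],[120,0,0,-0.03,0,0,0],[120,0,0,-0.03,0,0,0],[120,0,0,-0.03,0,0,0],[120,0,0,0,0,0,0],[120,0,0,0,0,0,0]]

```text
clock: 16.7
ee_pos: [0.5419, -0.2265, 0.2514]
ee_rot: [3.141, 0.0, 1.292]
wrist_force: [0.3, 0.1, -0.8]
finger_gap: 0.0499
grip_force: 0.0
```

Run:
```python
from h import *
look('wrist',['lid','knob_mid','lug_a','mat'],'w4.png');st()
```

```text
wrist lid [([0.5415, -0.2286, 0.0064], 0.73)]
wrist knob_mid [([0.5379, -0.2259, 0.0579], 0.64)]
wrist lug_a [([0.6097, -0.2121, 0.0269], 0.89)]
wrist mat []
16.95 [ 0.54192715 -0.2264924   0.2504424 ] [-1.79943256e+02 -1.24479281e-02  7.40049489e+01] [-0.14033165  0.53529487 -0.87718649] [ 0.63653123  0.29735057 -0.42788732  1.7622572   0.13570864  1.11209365
 -0.11433725]
```

View pics/w4.png

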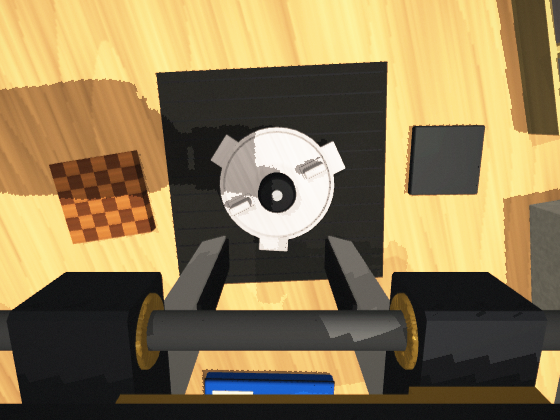

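The lid lies flat with its knob up at (277,190), wholly on the mat, and the gripper is clear of it.

```bash
python3 -c "
from workcell import robot
print(robot.hand_in())"
```

```text
the job is handed in; nothing more can be done
None
```

The pot is open: the lid was turned out of its claws, lifted free and laid flat, knob up, wholly on the mat, and the job was handed in at about 17 s with the gripper clear and nothing else on the bench knowingly touched.

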